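# Set out the seasoning board

### The job

Set out the seasonings on the long wooden board in one straight row along its middle, evenly spaced between the sugar bowl and the candle that stand at its two ends: the round cork coaster halfway between bowl and candle, with the steel-headed pepper grinder standing centred on it; the little domed shaker halfway between the bowl and the coaster; and the green-capped spice jar halfway between the candle and the coaster. Everything stands upright and is let go; never knock anything over, and leave the bowl, the candle, the egg timer and the pen where they are.

Things in the scene. Friction and masses are not known exactly. Their poses are not given: they have to be found in the camera images.
- board: long flat wooden serving board with darker end caps, fixed, 130 x 400 x 15 mm; origin at the centre of its underside, its own y axis runs along its length and x across it; its top is 15 mm above the worktop. Wall cabinets hang over the rear of the worktop about 100 mm behind the board, 0.47 m above the worktop
- bowl: small white sugar bowl with dark painted lozenges, 73 x 91 x 46 mm (the 73 mm lies along the board), standing at either end of the board on its middle line, 160 mm from the board's centre; origin at the centre of its underside. Stays where it is
- candle: candle of pale green wax in a clear glass, 76 mm across, 90 mm high, standing at the other end of the board on its middle line, 160 mm from the board's centre; origin at the centre of its underside. Stays where it is
- coaster_mid (a point): centre (half-way up, 7 mm over the underside) of the loose round cork coaster, 64 mm across, 14 mm thick, lying flat on the worktop; z axis up
- grinder_mid (a point): centre (half-way up, 68 mm over the underside) of the loose pepper grinder, round, upright, glass foot with grey pepper and a steel head with a black collar, 54 mm across, 136 mm high; it may be held by the head, the top 50 mm, which does not turn; z axis up
- shaker_mid (a point): centre (half-way up, 45 mm over the underside) of the loose small shaker, round, upright, with a grey domed top (no green), 44 mm across, 90 mm high; z axis up
- jar_mid (a point): centre (half-way up, 53 mm over the underside) of the loose spice jar with a green cap, round, upright, 46 mm across, 106 mm high; z axis up
- timer: white round wind-up egg timer, 66 mm across, 60 mm high, standing at the back right; origin at the centre of its underside. A bystander, stays where it is
- pen: blue ballpoint pen 145 x 12 x 9 mm lying in front of the board, roughly parallel to it; origin at its middle on the underside. A bystander, stays where it is

How it is judged:
By the outcome, as a careful person would: the job done as asked, in the order asked, and still so for the second after the job is handed in, with the robot touching nothing.
It also fails if it takes over 115 s, if anything falls off the work surface, if the arm or the gripper's body presses on something with over 40 N, if the wrist force passes 120 N, or if a joint passes its speed limit or range.

### The arm

A 6-joint arm with a two-finger parallel gripper is mounted at the origin on a cart in front of the work surface, level with it; the furniture and walls round the work are solid. World frame = base frame: x ahead of the robot, y to its left, z up, the work surface at z = 0. Lengths are in mm, angles in rad, forces in N, time in s.
With the tool pointing down it reaches from about 350 to 775 mm from the base axis. Payload 5.5 kg.
Tool frame: the origin (TCP) lies at the very end of the fingers, on their centre line; the grasp point (between the pads) lies 19 mm behind it (manip.grasp_offset is the distance from the TCP to the grasp point, in mm); z points along the fingers, y is the line along which they close (so a half turn about z gives the same grasp; the last joint's range is limited). The gripper opens to 85 mm and grips with 20 to 120 N. Pads are 22 mm wide; open, the fingers measure 114 mm over their backs; the gripper's body (76 mm by 85 mm) begins 54 mm behind the grasp point. The pads swing forward as they close: fully open they stand 13 mm farther back than shut.
Start: joints at [-1.247, 0.313, 0.046, 1.304, 0, 1.431], TCP at [257.229, -514.301, 231.323] pointing down, gripper open.
Joint ranges: [-2.76, 2.76], [-0.86, 1.69], [-1.03, 1.26], [-2.2, 2.34], [-1.47, 1.5], [-3.14, 3.14]. Speed limits (rad/s): [2.57, 2.57, 3.14, 3.14, 3.14, 3.14].

### API

Orientations are given as a unit quaternion [x, y, z, w].
In Python, from rig import sense, read_camera, get_calibration, close_job, find_in, landmark_of, manip gives the robot as it stands.
- The arm moves only by the tool move_arm, never from a script. Its argument "steps" is a list of rows, each an object with "travel": the shift along the tool's x, y, z each as a share of 0.025 m, from -1 to 1, a list of three; "turn": the turn about the tool's z as a share of 0.12 rad, from -1 to 1; "jaw": the opening in per cent of the stroke, from 0 (shut) to 100 (fully open). In form: [{"travel": [dx, dy, dz], "turn": turn, "jaw": jaw}, ...]. A call has 1 to 8 rows; each row shifts and turns the commanded pose from where the row before left it, along the tool's axes as they then stand; what a row does not reach is not made up. A row lasts 1/8 s, in which the tool goes at most 62.5 mm and 10.7 degrees, less where a joint would pass 70% of its speed; a pose out of reach is approached as far as the arm can. A call with a number of a shift or a turn outside -1 to 1 is refused whole. A call with a gripper value outside its range is refused whole. The fingers move at their own pace and stop on an object; the grip force is fixed at half the most. Time passes only in rows, so rows that do not move let the fingers close. It gives the time, the measured TCP pose, the force, the opening and the grip force at its end, in the units of the state.
- sense(): the state, without advancing time (a new reading comes with each control period).
- read_camera(name): name is "side" or "top" or "wrist"; returns the picture (400x640x3 uint8, red, green, blue); there is no depth.
- get_calibration(name): a dict with "fx", "fy", "cx", "cy" (pixels), "distortion" ([k1, k2, p1, p2, k3] as OpenCV has them; the pictures are not rectified), "R" (3x3) and "t" (3): a world point X has camera coordinates R X + t. Camera axes: x right, y down, z forward; pixel columns grow to the right and rows downward; lengths in mm; the calibration is good to about 2 mm. A picture is of the moment at which its call begins: read the wrist's pose just before it. get_calibration takes no time and is no camera call; for the wrist camera it gives the pose at the moment of the call.
- close_job(): hands the job in; it is judged then, once.
Trained networks look in the newest picture that a camera, given by its name, has taken for a name from the list of things; names that differ only in an ending like _2 or _b are one class to them, and where a whole thing is asked for, a point or a joint stands for the part that bears it (a point fixed in the world has none). Each returns a list of dicts, best first, with "confidence" (0 to 1); they miss things now and then, are a little off and sometimes report something else, mostly with a low value. They report only what shows in the picture. A call takes as long as a camera call.
- find_in(camera, label): "box" ([left, top, right, bottom] in pixels, round what is visible of it).
- landmark_of(camera, label): "uv" ([column, row] in pixels: a listed point, or the origin of a listed thing).
The state is a dict: "t": time; "q": joint angles; "qd": joint speeds; "tau": joint torques, N m; "ee_pos": TCP position; "tool_rot": TCP orientation; "ft_force": force on the tool from outside, world axes, zero at the start; "ft_torque": the same for the moment, N m; "grip_width": opening from 0.0 (shut) to 1.0 (fully open); "gripper_force": force on a finger pad.
Only numpy, scipy, OpenCV 4.12 (cv2) and the standard library are available. Lean on these libraries where they do the work, as an engineer would, in place of code of your own. Each camera call takes 0.05 s, during which the arm holds its last target. There are 200 camera calls.

## Working session

There is one attempt and no reset: what is moved stays moved. The work goes in short steps, Python scripts to look and compute and a tool call to move; the robot and the scene stay as the last step left them, time stands still between calls to the robot, and variables do not carry over. Pictures are saved under pics/ and viewed, at most 14 in all, crops included, and the job is handed in when it is done.

Besides the shell and the picture viewer there is one more tool, called after "Emit:" as name(argument=value, ...) on one line, values as JSON. move_arm: Moves the arm, as the interface text tells. Its arguments: {"type":"object","properties":{"steps":{"type":"array","items":{"type":"object","properties":{"travel":{"type":"array","items":{"type":"number"}},"turn":{"type":"number"},"jaw":{"type":"number"}}}}},"required":["steps"]}

```bash
mkdir -p pics
cat > h.py <<'E'
import numpy as np, cv2
from rig import *
def ray(name,uv,c=None):
    c=c or get_calibration(name)
    K=np.array([[c["fx"],0,c["cx"]],[0,c["fy"],c["cy"]],[0,0,1.]])
    p=cv2.undistortPoints(np.array([[uv]],float),K,np.array(c["distortion"],float))[0,0]
    R=np.array(c["R"]);t=np.array(c["t"])
    return -R.T@t, R.T@np.array([p[0],p[1],1])
def at_z(name,uv,z,c=None):
    o,d=ray(name,uv,c); return o+d*(z-o[2])/d[2]
H=dict(board=0,bowl=15,candle=15,coaster_mid=7,grinder_mid=68,shaker_mid=45,jar_mid=53,timer=0,pen=0)
E
python3 - <<'E'
from h import *
s=sense();print(s["t"],s["ee_pos"],s["tool_rot"],s["grip_width"],s["ft_force"])
for n in("top","side"):
    im=read_camera(n);cv2.imwrite(f"pics/{n}0.png",im[...,::-1])
    for l,z in H.items():
        r=landmark_of(n,l)[:2]
        for a in r: print(n,l,round(a["confidence"],2),np.round(a["uv"]),np.round(at_z(n,a["uv"],z)))
print(sense()["t"])
E
```

```text
0.0 [ 257.05984855 -513.78664735  230.42670665] [ 9.73235018e-01  2.29810395e-01 -6.75167125e-05 -8.82301854e-04] 0.9974580915897131 [ 0.40793894 -0.11723116  0.01148979]
top board 0.56 [293. 198.] [463.  77.   0.]
top bowl 0.79 [229. 191.] [474. 237.  15.]
top candle 0.92 [358. 200.] [461. -85.  15.]
top candle 0.47 [194. 247.] [332. 318.  15.]
top coaster_mid 0.59 [410. 226.] [ 399. -215.    7.]
top grinder_mid 0.79 [449. 250.] [ 345. -296.   68.]
top shaker_mid 0.84 [447. 200.] [ 464. -296.   45.]
top jar_mid 0.8 [195. 249.] [329. 305.  53.]
top timer 0.73 [421. 159.] [ 570. -243.    0.]
top pen 0.58 [249. 246.] [339. 183.   0.]
side board 0.88 [304. 243.] [468.  71.   0.]
side board 0.3 [306. 178.] [ 572. -234.    0.]
side bowl 0.69 [305. 241.] [462.  79.  15.]
side bowl 0.56 [279. 279.] [474. 223.  15.]
side candle 0.7 [323. 205.] [464. -84.  15.]
side candle 0.63 [338. 164.] [ 487. -321.   15.]
side coaster_mid 0.77 [352. 186.] [ 412. -215.    7.]
side coaster_mid 0.39 [324. 207.] [464. -85.   7.]
side grinder_mid 0.89 [380. 158.] [ 346. -302.   68.]
side grinder_mid 0.32 [324. 206.] [438. -13.  68.]
side shaker_mid 0.83 [340. 161.] [ 471. -292.   45.]
side jar_mid 0.87 [329. 307.] [329. 301.  53.]
side timer 0.73 [306. 179.] [ 569. -227.    0.]
side pen 0.5 [339. 283.] [340. 183.   0.]
1.0
```

View pics/top0.png

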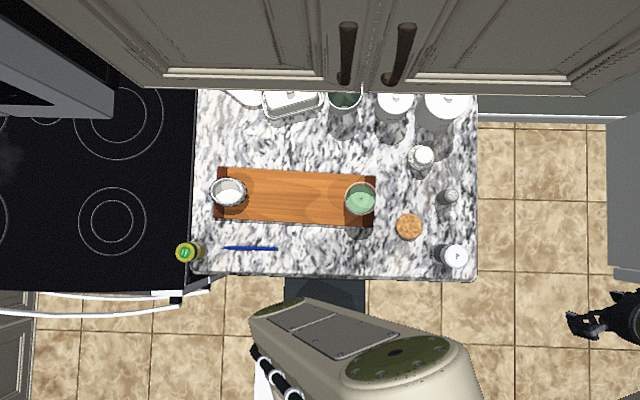

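View pics/side0.png

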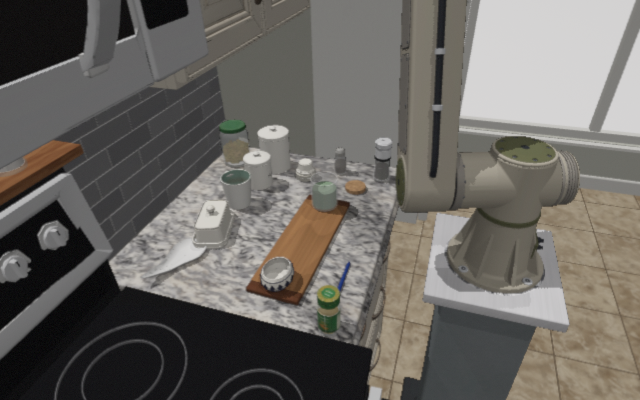

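The pictures match the networks: in the top view, bowl at (229,191), candle (360,200), coaster (409,226), grinder (453,254), shaker (449,196), jar (188,251), pen (250,247) and timer (421,157). The side view agrees. First I'll turn the tool so that tool x points along world +y and tool y along world +x.

Emit:
move_arm(steps=[{"travel":[0,0,0],"turn":-1,"jaw":100},{"travel":[0,0,0],"turn":-1,"jaw":100},{"travel":[0,0,0],"turn":-1,"jaw":100},{"travel":[0,0,0],"turn":-1,"jaw":100},{"travel":[0,0,0],"turn":-1,"jaw":100},{"travel":[0,0,0],"turn":-1,"jaw":100},{"travel":[0,0,0],"turn":-1,"jaw":100},{"travel":[0,0,0],"turn":-1,"jaw":100}])

```text
t: 2.0
ee_pos: [257.3, -514.3, 231.3]
tool_rot: [0.756, 0.655, -0.0, 0.0]
ft_force: [0.1, -0.4, 0.1]
grip_width: 0.999
gripper_force: 0.0
```

Emit:
move_arm(steps=[{"travel":[0,0,0],"turn":-1,"jaw":100},{"travel":[0,0,0],"turn":-0.22,"jaw":100},{"travel":[1,0.5,0],"turn":0,"jaw":100},{"travel":[1,0.5,0],"turn":0,"jaw":100},{"travel":[1,0.5,0],"turn":0,"jaw":100},{"travel":[1,0.5,0],"turn":0,"jaw":100},{"travel":[1,0.5,0],"turn":0,"jaw":100},{"travel":[1,0.5,0],"turn":0,"jaw":100}])

```text
t: 3.0
ee_pos: [332.7, -363.5, 231.4]
tool_rot: [0.708, 0.706, -0.0, 0.0]
ft_force: [-0.3, -0.1, 0.6]
grip_width: 0.997
gripper_force: 0.0
```

Emit:
move_arm(steps=[{"travel":[1,0.5,0],"turn":0,"jaw":100},{"travel":[1,0.5,0],"turn":0,"jaw":100},{"travel":[1,0.5,0],"turn":0,"jaw":100},{"travel":[1,0.5,0],"turn":0,"jaw":100},{"travel":[1,0.5,0],"turn":0,"jaw":100},{"travel":[1,0.5,0],"turn":0,"jaw":100},{"travel":[0,0,0],"turn":0,"jaw":100},{"travel":[0,0,0],"turn":0,"jaw":100}])

```text
t: 4.0
ee_pos: [407.4, -214.7, 231.4]
tool_rot: [0.707, 0.707, -0.0, 0.0]
ft_force: [0.6, -0.7, -0.5]
grip_width: 1.0
gripper_force: 0.0
```

```bash
cat >> h.py <<'E'
def look(name,pic=None,labels=H,minc=.3):
    c=get_calibration(name); im=read_camera(name)
    if pic: cv2.imwrite(f"pics/{pic}.png",im[...,::-1])
    for l in labels:
        for a in landmark_of(name,l)[:2]:
            if a["confidence"]>minc: print(name,l,round(a["confidence"],2),np.round(a["uv"]),np.round(at_z(name,a["uv"],H[l] if not isinstance(labels,dict) else labels[l],c),1))
E
python3 - <<'E'
from h import *
s=sense();print(s["t"],s["ee_pos"],s["tool_rot"],s["q"])
look("wrist","w0"); look("top");
E
```

```text
4.0 [ 407.38013994 -214.72846533  231.38665059] [ 7.07477106e-01  7.06736193e-01 -1.78857891e-04  2.57480132e-04] [-6.59418215e-01  9.15183557e-02 -2.31944217e-01  1.24686804e+00
 -4.19828128e-04  9.12425822e-01]
wrist candle 0.85 [368.  57.] [461.1 -87.8  15. ]
wrist coaster_mid 0.91 [313. 170.] [ 400.  -215.7    7. ]
wrist grinder_mid 0.69 [253. 248.] [ 332.1 -292.8   68. ]
wrist shaker_mid 0.8 [375. 242.] [ 474.1 -295.9   45. ]
wrist shaker_mid 0.46 [254. 252.] [ 327.4 -308.7   45. ]
wrist timer 0.74 [446. 189.] [ 572.1 -241.8    0. ]
wrist pen 0.63 [369.  60.] [464.5 -88.6   0. ]
top board 0.86 [294. 198.] [462.7  76.5   0. ]
top bowl 0.76 [227. 191.] [473.1 242.6  15. ]
top bowl 0.63 [418. 158.] [ 569.1 -231.1   15. ]
top candle 0.64 [361. 200.] [461.2 -91.5  15. ]
top coaster_mid 0.93 [406. 226.] [ 399.  -205.6    7. ]
top coaster_mid 0.53 [190. 249.] [326.8 329.7   7. ]
top jar_mid 0.83 [194. 249.] [329.5 306.5  53. ]
top timer 0.74 [420. 156.] [ 577.6 -240.3    0. ]
top pen 0.46 [248. 245.] [339.8 185.8   0. ]
```

View pics/w0.png

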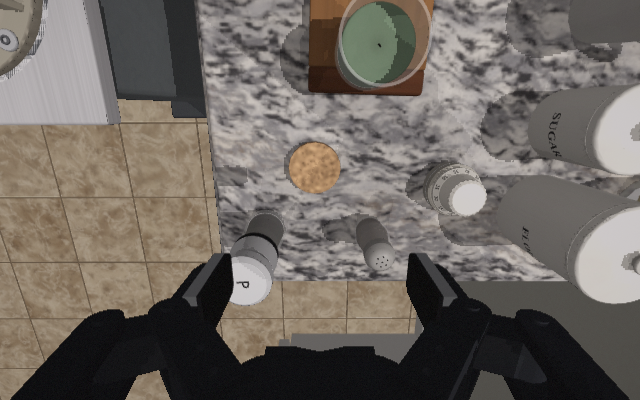

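The wrist view shows the coaster at (314,167), the grinder at (255,255), the shaker at (375,245), the timer at (455,190) and the candle at (375,45). I'll fit the cork disc more exactly.

```bash
cat >> h.py <<'E'
def blob(name,near,z,hs,lo,hi,pic=None):
    "centre of the colour blob (HSV range) nearest to pixel near, ellipse centre projected on height z"
    c=get_calibration(name); im=read_camera(name)
    if pic: cv2.imwrite(f"pics/{pic}.png",im[...,::-1])
    m=cv2.inRange(cv2.cvtColor(im,cv2.COLOR_RGB2HSV),lo,hi)
    m=cv2.morphologyEx(m,cv2.MORPH_CLOSE,np.ones((7,7)));m=cv2.morphologyEx(m,cv2.MORPH_OPEN,np.ones((7,7)))
    cs=[k for k in cv2.findContours(m,0,2)[0] if cv2.contourArea(k)>hs]
    k=min(cs,key=lambda k:np.linalg.norm(k.reshape(-1,2).mean(0)-near))
    e=cv2.fitEllipse(cv2.convexHull(k)); print("ellipse",e,np.round(at_z(name,e[0],z,c),1)); return e
E
python3 - <<'E'
from h import *
blob("wrist",(314,167),14,500,(8,70,60),(25,255,255))
E
```

```text
ellipse ((314.0496520996094, 167.4934844970703), (51.13570785522461, 51.794471740722656), 140.922119140625) [ 401.  -210.3   14. ]
```

Emit:
move_arm(steps=[{"travel":[0,-0.25,1],"turn":0,"jaw":100},{"travel":[0,0,1],"turn":0,"jaw":100},{"travel":[0,0,1],"turn":0,"jaw":100},{"travel":[0,0,1],"turn":0,"jaw":100},{"travel":[0,0,1],"turn":0,"jaw":100},{"travel":[0,0,1],"turn":0,"jaw":100},{"travel":[0,0,0],"turn":0,"jaw":100}])

```text
t: 5.92
ee_pos: [399.8, -213.3, 79.8]
tool_rot: [0.707, 0.707, -0.0, -0.002]
ft_force: [0.6, 1.3, 0.4]
grip_width: 1.002
gripper_force: 0.0
```

Run:
```python
from h import *
print(sense()["ee_pos"])
blob("wrist",(314,167),14,500,(8,70,60),(25,255,255),"w1")
```

```text
[ 399.8178027  -213.3219297    79.81385249]
ellipse ((321.1480407714844, 207.61712646484375), (83.40638732910156, 84.84249877929688), 96.58675384521484) [ 401.  -209.3   14. ]
```

View pics/w1.png

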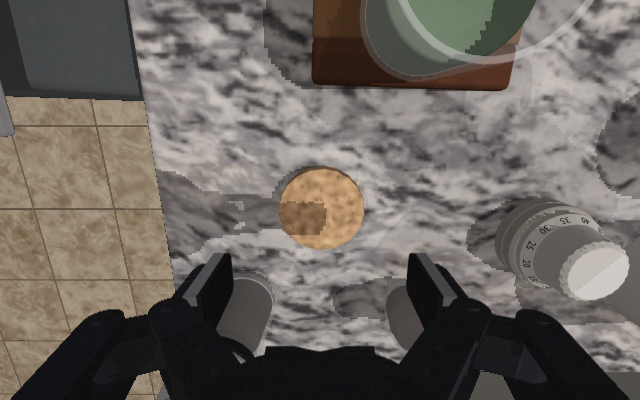

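The coaster fills (280–364, 167–249) in the picture, which puts it at world (401,-209.5). Going down and gripping.

Emit:
move_arm(steps=[{"travel":[0.16,0.04,1],"turn":0,"jaw":100},{"travel":[0,0,1],"turn":0,"jaw":100},{"travel":[0,0,0.8],"turn":0,"jaw":100},{"travel":[0,0,0.35],"turn":0,"jaw":100},{"travel":[0,0,0],"turn":0,"jaw":100}])

```text
t: 6.6
ee_pos: [402.5, -210.6, 3.0]
tool_rot: [0.707, 0.707, -0.0, 0.0]
ft_force: [-0.6, 0.2, -0.2]
grip_width: 0.999
gripper_force: 0.0
```

Emit:
move_arm(steps=[{"travel":[0,0,0],"turn":0,"jaw":60},{"travel":[0,0,0],"turn":0,"jaw":60},{"travel":[0,0,0],"turn":0,"jaw":60},{"travel":[0,0,0],"turn":0,"jaw":60}])

```text
t: 7.1
ee_pos: [402.9, -211.0, 4.6]
tool_rot: [0.707, 0.707, -0.0, 0.001]
ft_force: [-3.3, 1.7, 13.9]
grip_width: 0.705
gripper_force: 61.4
```

Emit:
move_arm(steps=[{"travel":[0,0,-0.5],"turn":0,"jaw":60},{"travel":[0,0,-1],"turn":0,"jaw":60},{"travel":[0,0,-1],"turn":0,"jaw":60},{"travel":[0,0,-1],"turn":0,"jaw":60},{"travel":[0,0,-1],"turn":0,"jaw":60},{"travel":[0,0,-1],"turn":0,"jaw":60},{"travel":[0,0,-1],"turn":0,"jaw":60}])

```text
t: 7.98
ee_pos: [402.2, -210.4, 166.8]
tool_rot: [0.707, 0.707, 0.0, 0.001]
ft_force: [0.4, -0.2, -1.8]
grip_width: 0.702
gripper_force: 64.7
```

Run:
```python
from h import *
print(sense()["ee_pos"])
look("wrist","w2",dict(candle=15,coaster_mid=170)); look("top",None,dict(board=0,bowl=15,candle=15)); look("side",None,dict(board=0,bowl=15,candle=15))
```

```text
[ 402.16990493 -210.36866018  166.78195511]
wrist candle 0.67 [384.  51.] [460.1 -87.5  15. ]
wrist candle 0.67 [474. 206.] [ 563.5 -233.9   15. ]
wrist coaster_mid 0.79 [315. 258.] [ 400.  -210.5  170. ]
top board 0.75 [296. 195.] [469.2  71.7   0. ]
top bowl 0.76 [229. 193.] [467.9 237.9  15. ]
top candle 0.84 [359. 199.] [463.1 -87.8  15. ]
side board 0.94 [303. 242.] [471.5  66.9   0. ]
side bowl 0.59 [280. 278.] [473.5 220.1  15. ]
side bowl 0.34 [303. 242.] [465.   82.8  15. ]
side candle 0.71 [323. 202.] [470.6 -99.3  15. ]
```

View pics/w2.png

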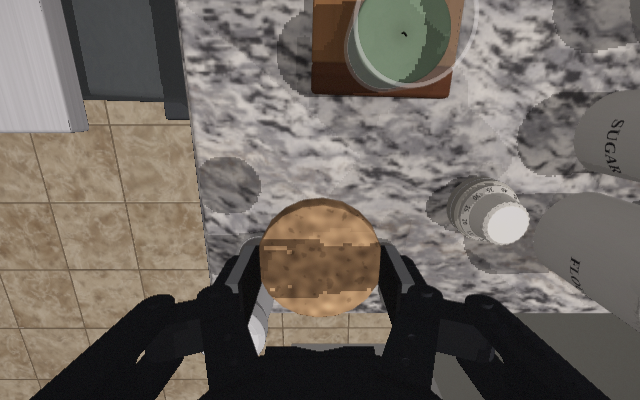

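The coaster is held level between the pads, centred at (320,258). Moving on towards the board, with a look at each end on the way.

Emit:
move_arm(steps=[{"travel":[0.9,0.2,-0.9],"turn":0,"jaw":60},{"travel":[0.9,0.2,-0.9],"turn":0,"jaw":60},{"travel":[0.9,0.2,-0.9],"turn":0,"jaw":60},{"travel":[0.9,0.2,-0.6],"turn":0,"jaw":60},{"travel":[0.9,0.2,0],"turn":0,"jaw":60},{"travel":[0.9,0.2,0],"turn":0,"jaw":60},{"travel":[0,0,0],"turn":0,"jaw":60}])

```text
t: 9.4
ee_pos: [432.2, -74.4, 247.3]
tool_rot: [0.706, 0.708, -0.0, -0.0]
ft_force: [0.3, -0.4, 0.2]
grip_width: 0.701
gripper_force: 64.8
```

```bash
cat >> h.py <<'E'
def board(name):
    c=get_calibration(name); im=read_camera(name)
    m=cv2.inRange(cv2.cvtColor(im,cv2.COLOR_RGB2HSV),(2,110,30),(20,255,255))
    m=cv2.morphologyEx(m,cv2.MORPH_OPEN,np.ones((3,3)))
    k=max(cv2.findContours(m,0,2)[0],key=cv2.contourArea)
    P=np.array([at_z(name,p,15,c)[:2] for p in cv2.convexHull(k).reshape(-1,2)],np.float32)
    r=cv2.minAreaRect(P);print("board",name,r)
E
python3 - <<'E'
from h import *
print(sense()["ee_pos"])
look("wrist","w3",dict(candle=15,bowl=15,board=0)); board("top")
E
```

```text
[432.20655599 -74.3973242  247.28146147]
wrist candle 0.61 [341. 177.] [459.7 -86.   15. ]
board top ((466.6056823730469, 116.16250610351562), (311.53106689453125, 129.4851531982422), 88.10758209228516)
```

Emit:
move_arm(steps=[{"travel":[1,0.25,0],"turn":0,"jaw":60},{"travel":[1,0.25,0],"turn":0,"jaw":60},{"travel":[1,0.25,0],"turn":0,"jaw":60},{"travel":[1,0.25,0],"turn":0,"jaw":60},{"travel":[1,0.25,0],"turn":0,"jaw":60},{"travel":[0.92,0.15,0],"turn":0,"jaw":60},{"travel":[0,0,0],"turn":0,"jaw":60}])

```text
t: 10.52
ee_pos: [467.5, 73.0, 247.3]
tool_rot: [0.707, 0.707, -0.0, -0.0]
ft_force: [-0.1, 0.0, -0.3]
grip_width: 0.701
gripper_force: 64.8
```

Run:
```python
from h import *
print(sense()["ee_pos"])
look("wrist","w4",dict(bowl=15,board=0));look("wrist",None,dict(bowl=15,board=0));
```

```text
[467.50997915  72.95194955 247.34567122]
wrist bowl 0.8 [322.  27.] [470.5 233.   15. ]
wrist board 0.75 [318. 163.] [466.3  76.8   0. ]
wrist board 0.81 [317. 163.] [464.   75.9   0. ]
```

View pics/w4.png

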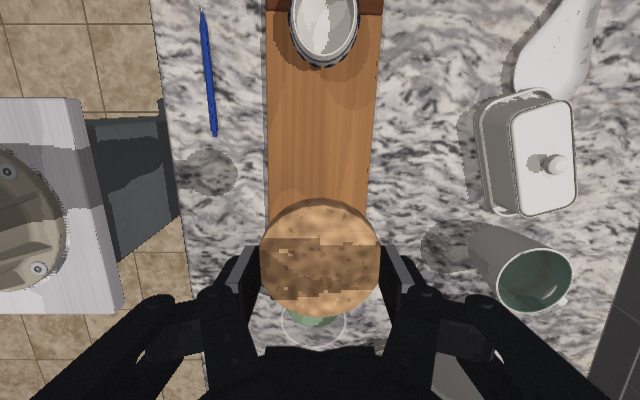

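View pics/w3.png

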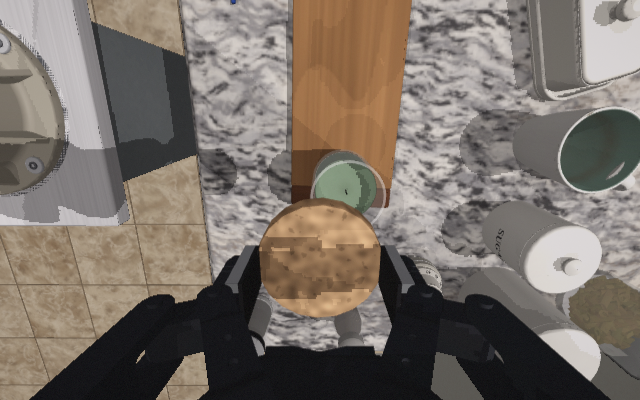

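The w4 view shows the bowl at (323,27) and the board's side edges at about columns 267 and 381→366. The w3 view shows the board's end at row 206. I'll turn these edges into world positions.

Run:
```python
from h import *
c=get_calibration("wrist");ref=np.array(sense()["ee_pos"])
def pt(uv,tcp,z):
    o,d=ray("wrist",uv,c);o=o+np.array(tcp)-ref;return np.round((o+d*(z-o[2])/d[2])[:2],1)
import cv2
for f,tcp,rows,z in(("w4",ref,(90,120,150,180),15),("w3",(432.2,-74.4,247.3),(20,50,80,110,140),15),("w1",(399.8,-213.3,79.8),(70,),15),("w0",(407.4,-214.7,231.4),(75,80,85),15)):
    im=cv2.imread(f"pics/{f}.png");m=cv2.inRange(cv2.cvtColor(im,cv2.COLOR_BGR2HSV),(2,110,30),(20,255,255))
    m=cv2.morphologyEx(m,cv2.MORPH_OPEN,np.ones((3,3)))
    for r in rows:
        xs=np.where(m[r,250:540])[0]+250
        if len(xs): print(f,r,xs[0],xs[-1],pt((xs[0],r),tcp,z),pt((xs[-1],r),tcp,z))
    for x in (330,345,380,400,420,440):
        ys=np.where(m[:260,x])[0]
        if len(ys) and f!="w4": print(f,"end col",x,ys[-1],pt((x,ys[-1]),tcp,z))
```

```text
w4 90 267 375 [405.6 165.6] [533.2 165.4]
w4 120 267 372 [403.8 131.4] [531.4 131.2]
w4 150 268 370 [403.1  95. ] [530.7  94.8]
w4 180 268 367 [401.   56.5] [528.7  56.3]
w3 20 293 409 [403.3  92.3] [531.8  92.1]
w3 50 293 405 [402.4  62.2] [529.9  62. ]
w3 80 293 402 [401.6  30.4] [529.   30.2]
w3 110 292 398 [399.4  -3.2] [526.9  -3.4]
w3 140 292 395 [398.4 -38.8] [525.9 -39. ]
w3 end col 330 251 [ 446.8 -190.9]
w3 end col 345 259 [ 467.9 -203.4]
w3 end col 380 175 [509.9 -83.2]
w3 end col 400 99 [528.3   9.2]
w1 70 312 510 [ 395.3 -115.7] [ 522.4 -115.9]
w1 end col 330 84 [ 406.9 -124.1]
w1 end col 345 85 [ 416.7 -124.8]
w1 end col 380 86 [ 439.5 -125.4]
w1 end col 400 87 [ 452.6 -126. ]
w1 end col 420 87 [ 465.6 -126.1]
w1 end col 440 88 [ 478.8 -126.7]
w0 75 309 423 [ 396. -106.] [ 523.1 -106.2]
w0 80 309 422 [ 396.  -111.2] [ 522.5 -111.4]
w0 85 309 421 [ 395.9 -116.4] [ 521.9 -116.6]
w0 end col 330 164 [ 420.3 -206.2]
w0 end col 345 92 [ 436.6 -123.9]
w0 end col 380 94 [ 476.4 -126.1]
w0 end col 400 94 [ 499.1 -126.1]
w0 end col 420 93 [ 521.6 -125.1]
```

Run:
```python
from h import *
c=get_calibration("wrist");ref=np.array(sense()["ee_pos"]);print(ref)
im=cv2.imread("pics/w2.png")
m=cv2.inRange(cv2.cvtColor(im,cv2.COLOR_BGR2HSV),(8,70,60),(25,255,255));m[:190]=0;m[325:]=0;m[:,:255]=0;m[:,388:]=0
ys,xs=np.where(cv2.morphologyEx(m,cv2.MORPH_OPEN,np.ones((3,3))))
print(xs.min(),xs.max(),ys.min(),ys.max())
for uv in((320,258),(320,ys.min()),(320,ys.max()),(xs.min(),258),(xs.max(),258)): print(at_z("wrist",uv,ref[2]+9.4,c)-ref)
```

```text
[467.29869753  71.74444422 247.56517274]
259 380 198 317
[0.37966807 2.97771154 9.4       ]
[ 0.41130788 34.30688888  9.4       ]
[  0.34416761 -32.17871163   9.4       ]
[-30.08219224   3.02636901   9.4       ]
[30.34364448  2.9293204   9.4       ]
```

Emit:
move_arm(steps=[{"travel":[0,-0.06,1],"turn":0,"jaw":60},{"travel":[0,0,1],"turn":0,"jaw":60},{"travel":[0,0,1],"turn":0,"jaw":60},{"travel":[0,0,1],"turn":0,"jaw":60},{"travel":[0,0,1],"turn":0,"jaw":60},{"travel":[0,0,1],"turn":0,"jaw":60},{"travel":[0,0,1],"turn":0,"jaw":60},{"travel":[0,0,0],"turn":0,"jaw":60}])

```text
t: 11.82
ee_pos: [464.1, 72.1, 71.0]
tool_rot: [0.708, 0.707, -0.001, -0.001]
ft_force: [-0.8, -0.3, -0.5]
grip_width: 0.703
gripper_force: 64.9
```

Emit:
move_arm(steps=[{"travel":[0,0,1],"turn":0,"jaw":60},{"travel":[0,0,0.6],"turn":0,"jaw":60},{"travel":[0,0,0.35],"turn":0,"jaw":60},{"travel":[0,0,0],"turn":0,"jaw":60},{"travel":[0,0,0],"turn":0,"jaw":60}])

```text
t: 12.45
ee_pos: [466.6, 72.5, 24.6]
tool_rot: [0.707, 0.707, 0.0, 0.001]
ft_force: [0.7, -0.0, -0.8]
grip_width: 0.706
gripper_force: 64.9
```

Emit:
move_arm(steps=[{"travel":[0,0,0.14],"turn":0,"jaw":60},{"travel":[0,0,0],"turn":0,"jaw":60},{"travel":[0,0,0],"turn":0,"jaw":60}])

```text
t: 12.82
ee_pos: [465.9, 72.6, 20.4]
tool_rot: [0.707, 0.707, 0.0, 0.0]
ft_force: [0.1, -0.6, -0.4]
grip_width: 0.7
gripper_force: 64.9
```

Emit:
move_arm(steps=[{"travel":[0,0,0.04],"turn":0,"jaw":60},{"travel":[0,0,0],"turn":0,"jaw":60},{"travel":[0,0,0],"turn":0,"jaw":80},{"travel":[0,0,0],"turn":0,"jaw":100},{"travel":[0,0,0],"turn":0,"jaw":100},{"travel":[0,0,0],"turn":0,"jaw":100}])

```text
t: 13.58
ee_pos: [465.8, 72.5, 19.2]
tool_rot: [0.707, 0.707, -0.0, -0.0]
ft_force: [0.4, -1.1, -0.5]
grip_width: 0.998
gripper_force: 0.0
```

Emit:
move_arm(steps=[{"travel":[0,0,-0.5],"turn":0,"jaw":100},{"travel":[0,0,-1],"turn":0,"jaw":100},{"travel":[0,0,-1],"turn":0,"jaw":100},{"travel":[0,0,-1],"turn":0,"jaw":100},{"travel":[0,0,-1],"turn":0,"jaw":100},{"travel":[0,0,-1],"turn":0,"jaw":100},{"travel":[0,0,-1],"turn":0,"jaw":100},{"travel":[0,0,-1],"turn":0,"jaw":100}])

```text
t: 14.58
ee_pos: [465.7, 72.6, 208.6]
tool_rot: [0.707, 0.707, 0.0, 0.0]
ft_force: [0.4, -0.6, 0.4]
grip_width: 0.999
gripper_force: 0.0
```

Run:
```python
from h import *
print(sense()["t"],sense()["ee_pos"])
look("wrist","w5",dict(coaster_mid=22,bowl=15,candle=15));look("wrist",None,dict(coaster_mid=22))
look("top",None,dict(coaster_mid=22,grinder_mid=68,shaker_mid=45,jar_mid=53));look("side",None,dict(coaster_mid=22,grinder_mid=68,shaker_mid=45,jar_mid=53))
```

```text
14.575 [465.73927642  72.58241139 208.58553744]
wrist coaster_mid 0.72 [318. 178.] [464.4  70.6  22. ]
wrist bowl 0.55 [323.  18.] [469.3 231.3  15. ]
wrist candle 0.72 [317. 296.] [462.3 -89.1  15. ]
wrist coaster_mid 0.72 [319. 176.] [465.6  73.2  22. ]
top coaster_mid 0.47 [296. 197.] [463.6  68.8  22. ]
top grinder_mid 0.85 [446. 251.] [ 343.6 -289.5   68. ]
top grinder_mid 0.59 [447. 199.] [ 465.7 -289.2   68. ]
top shaker_mid 0.58 [446. 197.] [ 471.2 -294.3   45. ]
side coaster_mid 0.93 [301. 238.] [473.3  78.5  22. ]
side grinder_mid 0.94 [379. 158.] [ 349.1 -305.6   68. ]
side shaker_mid 0.75 [341. 162.] [ 469.1 -287.    45. ]
side shaker_mid 0.34 [301. 242.] [455.8 119.9  45. ]
side jar_mid 0.83 [329. 309.] [327.4 306.3  53. ]
```

View pics/w5.png

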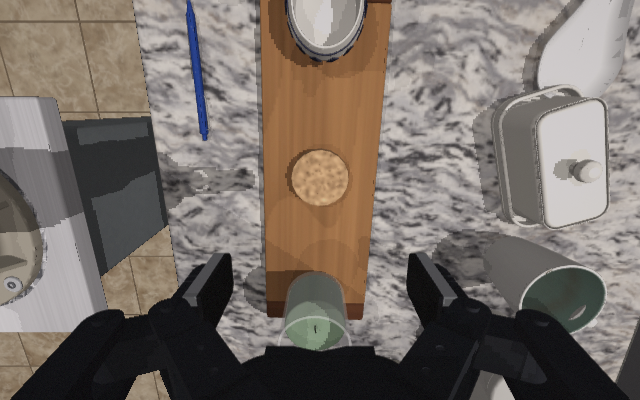

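The coaster lies at (320,177) in the picture, in the middle of the board: about (466,73) in world terms, which is on target. Next is the grinder.

Emit:
move_arm(steps=[{"travel":[-1,-0.32,0],"turn":0,"jaw":100},{"travel":[-1,-0.32,0],"turn":0,"jaw":100},{"travel":[-1,-0.32,0],"turn":0,"jaw":100},{"travel":[-1,-0.32,0],"turn":0,"jaw":100},{"travel":[-1,-0.32,0],"turn":0,"jaw":100},{"travel":[-1,-0.32,0],"turn":0,"jaw":100},{"travel":[-1,-0.32,0],"turn":0,"jaw":100},{"travel":[-1,-0.32,0],"turn":0,"jaw":100}])

```text
t: 16.38
ee_pos: [401.5, -128.2, 206.9]
tool_rot: [0.707, 0.707, 0.0, 0.0]
ft_force: [-0.6, -0.2, 0.3]
grip_width: 0.998
gripper_force: 0.0
```

Emit:
move_arm(steps=[{"travel":[-1,-0.32,0],"turn":0,"jaw":100},{"travel":[-1,-0.32,0],"turn":0,"jaw":100},{"travel":[-1,-0.32,0],"turn":0,"jaw":100},{"travel":[-1,-0.32,0],"turn":0,"jaw":100},{"travel":[-1,-0.32,0],"turn":0,"jaw":100},{"travel":[-1,-0.32,0],"turn":0,"jaw":100},{"travel":[-0.84,-0.32,0],"turn":0,"jaw":100},{"travel":[0,0,0],"turn":0,"jaw":100}])

```text
t: 17.38
ee_pos: [345.3, -299.5, 206.7]
tool_rot: [0.708, 0.706, -0.0, 0.0]
ft_force: [-0.1, 1.1, -0.0]
grip_width: 1.002
gripper_force: 0.0
```

Run:
```python
from h import *
print(sense()["t"],sense()["ee_pos"])
look("wrist","w6",dict(grinder_mid=68))
c=get_calibration("wrist");
for uv in((320,240),(320,260)): print(at_z("wrist",uv,136,c))
for l in("grinder_mid","shaker_mid"): print(find_in("wrist",l)[:2])
```

```text
17.375 [ 345.27962806 -299.50542823  206.7398226 ]
[ 346.03290744 -322.46960771  136.        ]
[ 346.02994993 -339.94794087  136.        ]
[{'box': [271.9, 146.7, 341.0, 234.2], 'confidence': 0.63}]
[{'box': [411.7, 151.2, 479.2, 204.5], 'confidence': 0.61}]
```

View pics/w6.png

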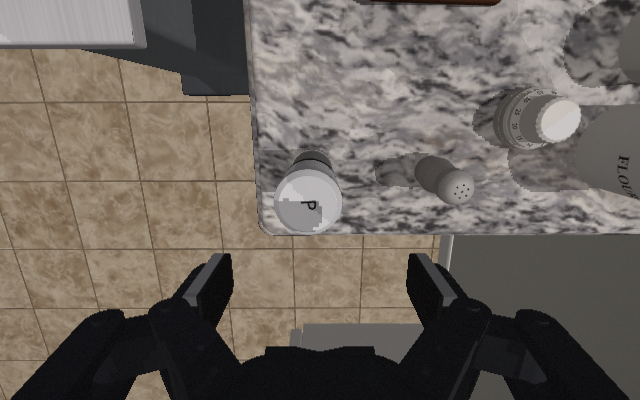

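The grinder's top circle is centred at (308,201) and about 67 px wide. The shaker's top is at (460,187).

Run:
```python
from h import *
c=get_calibration("wrist")
for uv,z in(((308,201),135),((275,201),130),((342,201),130),((460,187),85)): print(uv,at_z("wrist",uv,z,c))
```

```text
(308, 201) [ 337.1933107  -290.43371081  135.        ]
(275, 201) [ 311.52126926 -292.02523489  130.        ]
(342, 201) [ 363.23807205 -291.99995863  130.        ]
(460, 187) [ 474.62295798 -292.70346141   85.        ]
```

Emit:
move_arm(steps=[{"travel":[0.36,-0.32,0],"turn":0,"jaw":100},{"travel":[0,0,1],"turn":0,"jaw":100},{"travel":[0,0,1],"turn":0,"jaw":100},{"travel":[0,0,0],"turn":0,"jaw":100},{"travel":[0,0,0],"turn":0,"jaw":100}])

```text
t: 18.2
ee_pos: [337.8, -289.1, 157.7]
tool_rot: [0.707, 0.707, -0.0, 0.0]
ft_force: [0.1, -1.1, 0.2]
grip_width: 0.998
gripper_force: 0.0
```

Run:
```python
from h import *
print(sense()["t"],sense()["ee_pos"])
im=read_camera("wrist");c=get_calibration("wrist")
g=cv2.cvtColor(im,cv2.COLOR_RGB2GRAY)
k=cv2.HoughCircles(cv2.medianBlur(g,5),cv2.HOUGH_GRADIENT,1,60,param1=80,param2=30,minRadius=30,maxRadius=70)
for a in k[0][:5]: print(a,at_z("wrist",a[:2],135,c))
cv2.imwrite("pics/w7.png",im[...,::-1])
```

```text
18.2 [ 337.75993555 -289.14467547  157.65683622]
[319.5 217.5  58.4] [ 338.16960489 -277.21564938  135.        ]
[316.5  93.5  67.2] [ 336.57893688 -207.83279011  135.        ]
[379.5  49.5  60.6] [ 368.34859458 -186.93348092  135.        ]
[595.5 144.5  46. ] [ 490.27436991 -234.29294281  135.        ]
[418.5 189.5  34.2] [ 395.22200602 -259.99845138  135.        ]
```

View pics/w7.png

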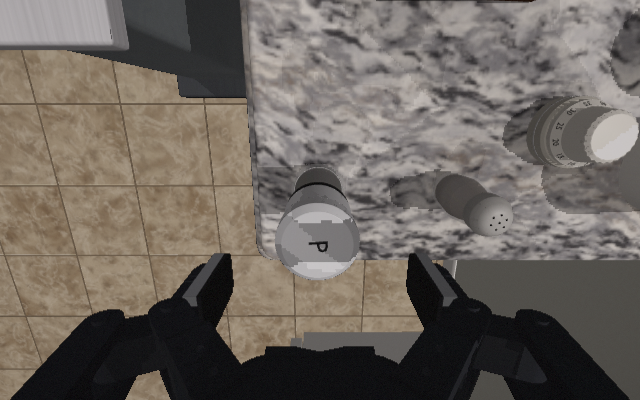

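The grinder's top is centred at (317,240), radius 41 px (the Hough circle was spurious).

Run:
```python
from h import *
c=get_calibration("wrist")
for uv,z in(((317.5,240),135),((317.5,240),132),((490,217),85)): print(uv,at_z("wrist",uv,z,c))
```

```text
(317.5, 240) [ 336.95781575 -291.81676638  135.        ]
(317.5, 240) [ 336.94001179 -293.21832059  132.        ]
(490, 217) [ 469.83674965 -295.79961441   85.        ]
```

Emit:
move_arm(steps=[{"travel":[-0.1,-0.03,0],"turn":0,"jaw":100},{"travel":[0,0,1],"turn":0,"jaw":100},{"travel":[0,0,1],"turn":0,"jaw":100},{"travel":[0,0,0.6],"turn":0,"jaw":100},{"travel":[0,0,0],"turn":0,"jaw":100}])

```text
t: 18.88
ee_pos: [336.4, -291.5, 91.3]
tool_rot: [0.707, 0.707, 0.0, -0.001]
ft_force: [-1.2, 0.4, 0.2]
grip_width: 0.999
gripper_force: 0.0
```

Emit:
move_arm(steps=[{"travel":[0,0,0],"turn":0,"jaw":45},{"travel":[0,0,0],"turn":0,"jaw":45},{"travel":[0,0,0],"turn":0,"jaw":45},{"travel":[0,0,0],"turn":0,"jaw":45},{"travel":[0,0,0],"turn":0,"jaw":45}])

```text
t: 19.5
ee_pos: [337.2, -292.6, 93.1]
tool_rot: [0.707, 0.707, -0.0, 0.001]
ft_force: [-1.9, 0.3, 5.8]
grip_width: 0.605
gripper_force: 61.9
```

Emit:
move_arm(steps=[{"travel":[0,0,-0.4],"turn":0,"jaw":45},{"travel":[0,0,-0.8],"turn":0,"jaw":45},{"travel":[0,0,-1],"turn":0,"jaw":45},{"travel":[0,0,-1],"turn":0,"jaw":45},{"travel":[0,0,-1],"turn":0,"jaw":45},{"travel":[0,0,-1],"turn":0,"jaw":45},{"travel":[0,0,-0.5],"turn":0,"jaw":45},{"travel":[0,0,0],"turn":0,"jaw":45}])

```text
t: 20.5
ee_pos: [337.2, -292.2, 235.0]
tool_rot: [0.707, 0.707, -0.0, 0.001]
ft_force: [-0.0, -0.5, -3.0]
grip_width: 0.604
gripper_force: 62.9
```

Emit:
move_arm(steps=[{"travel":[0.5,0.2,0],"turn":0,"jaw":45},{"travel":[0.9,0.32,0],"turn":0,"jaw":45},{"travel":[0.9,0.32,0],"turn":0,"jaw":45},{"travel":[0.9,0.32,0],"turn":0,"jaw":45},{"travel":[0.9,0.32,0],"turn":0,"jaw":45},{"travel":[0.9,0.32,0],"turn":0,"jaw":45},{"travel":[0.9,0.32,0],"turn":0,"jaw":45},{"travel":[0.9,0.32,0],"turn":0,"jaw":45}])

```text
t: 21.5
ee_pos: [397.4, -119.9, 233.1]
tool_rot: [0.707, 0.707, -0.0, -0.001]
ft_force: [-0.1, -0.3, -2.0]
grip_width: 0.599
gripper_force: 62.9
```

Emit:
move_arm(steps=[{"travel":[0.9,0.32,0],"turn":0,"jaw":45},{"travel":[0.9,0.32,0],"turn":0,"jaw":45},{"travel":[0.9,0.32,0],"turn":0,"jaw":45},{"travel":[0.9,0.32,0],"turn":0,"jaw":45},{"travel":[0.9,0.32,0],"turn":0,"jaw":45},{"travel":[0.9,0.32,0],"turn":0,"jaw":45},{"travel":[0.9,0.32,0],"turn":0,"jaw":45},{"travel":[0.5,0.3,0],"turn":0,"jaw":45}])

```text
t: 22.5
ee_pos: [460.8, 49.7, 233.2]
tool_rot: [0.707, 0.707, -0.001, -0.001]
ft_force: [-0.6, -0.0, -2.9]
grip_width: 0.604
gripper_force: 62.9
```

Emit:
move_arm(steps=[{"travel":[1,0.17,0],"turn":0,"jaw":45},{"travel":[0,0,1],"turn":0,"jaw":45},{"travel":[0,0,1],"turn":0,"jaw":45},{"travel":[0,0,0.5],"turn":0,"jaw":45},{"travel":[0,0,0],"turn":0,"jaw":45},{"travel":[0,0,0],"turn":0,"jaw":45}])

```text
t: 23.25
ee_pos: [466.4, 73.0, 172.5]
tool_rot: [0.707, 0.707, 0.0, 0.0]
ft_force: [-0.1, 0.1, -1.8]
grip_width: 0.608
gripper_force: 63.2
```

Run:
```python
from h import *
print(sense()["t"],sense()["ee_pos"])
im=read_camera("wrist");s=read_camera("side")
a=cv2.resize(im[60:340,180:460],(560,560)) ;b=cv2.resize(s[150:290,240:380],(240,240))
a=cv2.resize(im[60:340,180:460],(400,400));b=cv2.resize(s[170:270,250:350],(400,400))
cv2.imwrite("pics/w8.png",np.hstack([a,b])[...,::-1])
```

```text
23.25 [466.37838939  72.9836031  172.52031043]
```

View pics/w8.png

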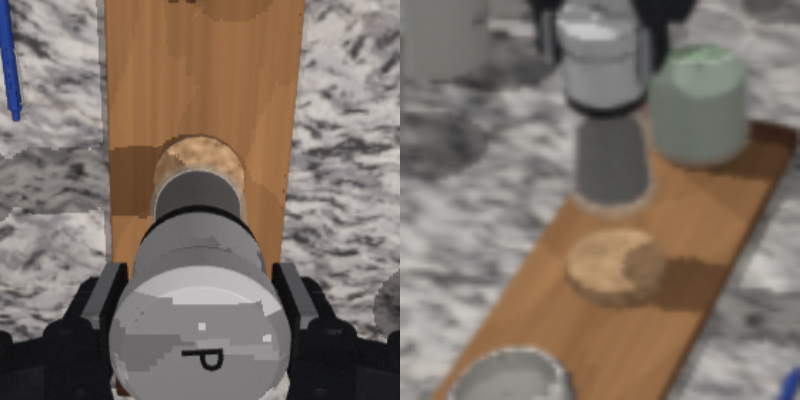

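The grinder hangs straight above the coaster, its foot in line with the cork in both views. Lowering it to the coaster.

Emit:
move_arm(steps=[{"travel":[0,0,0.8],"turn":0,"jaw":45},{"travel":[0,0,0.6],"turn":0,"jaw":45},{"travel":[0,0,0.4],"turn":0,"jaw":45},{"travel":[0,0,0.1],"turn":0,"jaw":45},{"travel":[0,0,0],"turn":0,"jaw":45},{"travel":[0,0,0],"turn":0,"jaw":45}])

```text
t: 24.1
ee_pos: [466.3, 73.1, 124.8]
tool_rot: [0.707, 0.707, 0.0, 0.0]
ft_force: [0.6, -0.1, -1.8]
grip_width: 0.599
gripper_force: 63.2
```

Emit:
move_arm(steps=[{"travel":[0,0,0.07],"turn":0,"jaw":45},{"travel":[0,0,0],"turn":0,"jaw":45},{"travel":[0,0,0],"turn":0,"jaw":45}])

```text
t: 24.48
ee_pos: [465.9, 73.1, 122.6]
tool_rot: [0.707, 0.707, 0.0, 0.0]
ft_force: [0.8, -0.2, -2.4]
grip_width: 0.606
gripper_force: 63.2
```

Emit:
move_arm(steps=[{"travel":[0,0,0.05],"turn":0,"jaw":45},{"travel":[0,0,0],"turn":0,"jaw":45},{"travel":[0,0,0],"turn":0,"jaw":45}])

```text
t: 24.85
ee_pos: [466.0, 73.1, 122.1]
tool_rot: [0.707, 0.707, 0.0, 0.0]
ft_force: [-2.2, -0.3, 5.8]
grip_width: 0.605
gripper_force: 63.7
```

Emit:
move_arm(steps=[{"travel":[0,0,0],"turn":0,"jaw":70},{"travel":[0,0,0],"turn":0,"jaw":85},{"travel":[0,0,0],"turn":0,"jaw":100},{"travel":[0,0,0],"turn":0,"jaw":100},{"travel":[0,0,0],"turn":0,"jaw":100}])

```text
t: 25.48
ee_pos: [465.8, 73.1, 121.2]
tool_rot: [0.707, 0.707, -0.0, 0.0]
ft_force: [0.5, -0.2, 0.1]
grip_width: 1.001
gripper_force: 0.0
```

Emit:
move_arm(steps=[{"travel":[0,0,-0.5],"turn":0,"jaw":100},{"travel":[0,0,-1],"turn":0,"jaw":100},{"travel":[0,0,-1],"turn":0,"jaw":100},{"travel":[0,0,-1],"turn":0,"jaw":100},{"travel":[0,0,-0.7],"turn":0,"jaw":100}])

```text
t: 26.1
ee_pos: [466.3, 73.1, 228.5]
tool_rot: [0.707, 0.707, 0.001, 0.001]
ft_force: [-0.1, 0.1, -0.3]
grip_width: 1.004
gripper_force: 0.0
```

Run:
```python
from h import *
print(sense()["t"],sense()["ee_pos"])
im=read_camera("wrist");s=read_camera("side")
a=cv2.resize(im[60:340,180:460],(400,400));b=cv2.resize(s[170:270,250:350],(400,400))
cv2.imwrite("pics/w9.png",np.hstack([a,b])[...,::-1])
```

```text
26.1 [466.34895234  73.07461719 228.50303778]
```

View pics/w9.png

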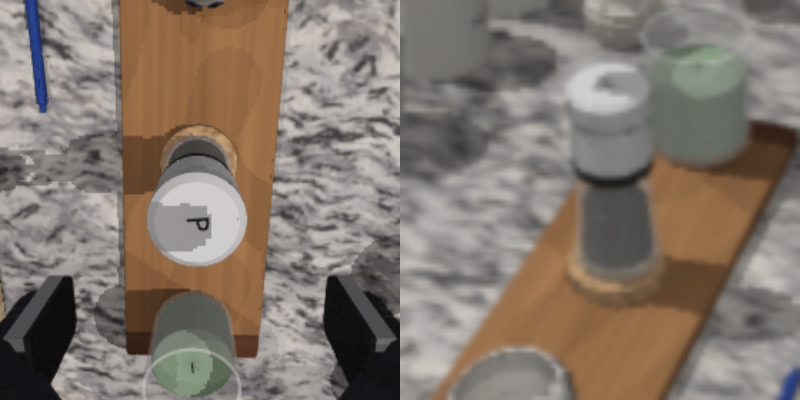

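The grinder stands upright and centred on the coaster. Next is the shaker.

Emit:
move_arm(steps=[{"travel":[-1,0.02,0],"turn":0,"jaw":100},{"travel":[-1,0,0],"turn":0,"jaw":100},{"travel":[-1,0,0],"turn":0,"jaw":100},{"travel":[-1,0,0],"turn":0,"jaw":100},{"travel":[-1,0,0],"turn":0,"jaw":100},{"travel":[-1,0,0],"turn":0,"jaw":100},{"travel":[-1,0,0],"turn":0,"jaw":100},{"travel":[-1,0,0],"turn":0,"jaw":100}])

```text
t: 27.2
ee_pos: [465.9, -127.6, 225.8]
tool_rot: [0.707, 0.707, -0.0, -0.0]
ft_force: [-0.3, -0.2, 0.3]
grip_width: 1.0
gripper_force: 0.0
```

Emit:
move_arm(steps=[{"travel":[-1,0.05,0],"turn":0,"jaw":100},{"travel":[-1,0.05,0],"turn":0,"jaw":100},{"travel":[-1,0.05,0.8],"turn":0,"jaw":100},{"travel":[-1,0,1],"turn":0,"jaw":100},{"travel":[-1,0,1],"turn":0,"jaw":100},{"travel":[-1,0,1],"turn":0,"jaw":100},{"travel":[-0.7,0,0.3],"turn":0,"jaw":100},{"travel":[0,0,0],"turn":0,"jaw":100}])

```text
t: 28.2
ee_pos: [469.6, -295.1, 123.4]
tool_rot: [0.708, 0.706, -0.0, -0.0]
ft_force: [0.3, 1.2, -0.2]
grip_width: 1.001
gripper_force: 0.0
```

Run:
```python
from h import *
print(sense()["t"],sense()["ee_pos"])
look("wrist","w10",dict(shaker_mid=45))
c=get_calibration("wrist")
for uv in((320,230),(320,240),(310,240)):print(at_z("wrist",uv,85,c))
```

```text
28.2 [ 469.57129488 -295.11865505  123.38806456]
wrist shaker_mid 0.68 [325. 206.] [ 474.  -294.4   45. ]
[ 470.60376414 -297.00824396   85.        ]
[ 470.60623353 -304.23867602   85.        ]
[ 463.92092193 -304.23519831   85.        ]
```

View pics/w10.png

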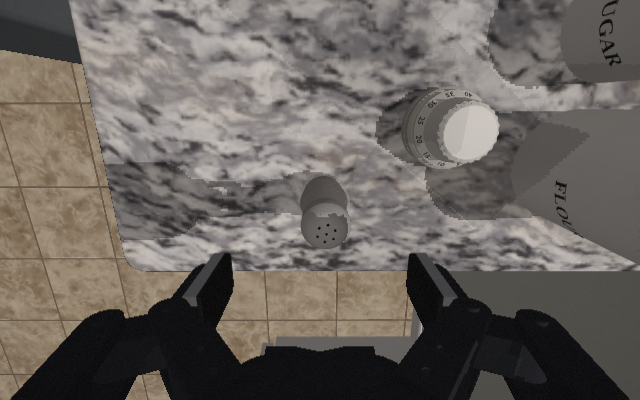

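The shaker's dome is at (325,225) with its holes at (326,233), giving roughly (474,-296). Gripping it.

Emit:
move_arm(steps=[{"travel":[-0.02,0.19,0],"turn":0,"jaw":100},{"travel":[0,0,1],"turn":0,"jaw":100},{"travel":[0,0,1],"turn":0,"jaw":100},{"travel":[0,0,1],"turn":0,"jaw":100},{"travel":[0,0,0.5],"turn":0,"jaw":100},{"travel":[0,0,0],"turn":0,"jaw":100}])

```text
t: 29.05
ee_pos: [474.6, -294.3, 36.1]
tool_rot: [0.707, 0.707, -0.0, -0.0]
ft_force: [-0.2, 0.6, -0.1]
grip_width: 1.003
gripper_force: 0.0
```

Emit:
move_arm(steps=[{"travel":[0,0,0],"turn":0,"jaw":30},{"travel":[0,0,0],"turn":0,"jaw":30},{"travel":[0,0,0],"turn":0,"jaw":30},{"travel":[0,0,0],"turn":0,"jaw":30},{"travel":[0,0,0],"turn":0,"jaw":30},{"travel":[0,0,0],"turn":0,"jaw":30}])

```text
t: 29.8
ee_pos: [474.8, -295.4, 37.6]
tool_rot: [0.707, 0.707, -0.0, 0.001]
ft_force: [-1.4, 0.9, 5.4]
grip_width: 0.426
gripper_force: 58.6
```

Emit:
move_arm(steps=[{"travel":[0,0,-0.5],"turn":0,"jaw":30},{"travel":[0,0,-1],"turn":0,"jaw":30},{"travel":[0,0,-1],"turn":0,"jaw":30},{"travel":[0,0,-1],"turn":0,"jaw":30},{"travel":[0,0,-1],"turn":0,"jaw":30},{"travel":[0,0,-1],"turn":0,"jaw":30},{"travel":[0,0,-1],"turn":0,"jaw":30},{"travel":[0,0,-1],"turn":0,"jaw":30}])

```text
t: 30.8
ee_pos: [474.5, -294.8, 225.3]
tool_rot: [0.707, 0.707, 0.0, 0.0]
ft_force: [0.3, 0.1, -1.4]
grip_width: 0.428
gripper_force: 59.2
```

Emit:
move_arm(steps=[{"travel":[0.5,0,-0.5],"turn":0,"jaw":30},{"travel":[1,0,0],"turn":0,"jaw":30},{"travel":[1,0,0],"turn":0,"jaw":30},{"travel":[1,0,0],"turn":0,"jaw":30},{"travel":[1,0,0],"turn":0,"jaw":30},{"travel":[1,0,0],"turn":0,"jaw":30},{"travel":[1,0,0],"turn":0,"jaw":30},{"travel":[1,0,0],"turn":0,"jaw":30}])

```text
t: 31.8
ee_pos: [473.3, -104.6, 235.0]
tool_rot: [0.707, 0.707, -0.0, -0.001]
ft_force: [-0.4, 0.1, -1.2]
grip_width: 0.424
gripper_force: 59.2
```

Emit:
move_arm(steps=[{"travel":[1,0,0],"turn":0,"jaw":30},{"travel":[1,0,0],"turn":0,"jaw":30},{"travel":[1,0,0],"turn":0,"jaw":30},{"travel":[1,0,0],"turn":0,"jaw":30},{"travel":[1,0,0],"turn":0,"jaw":30},{"travel":[1,0,0],"turn":0,"jaw":30},{"travel":[1,-0.1,0],"turn":0,"jaw":30},{"travel":[1,-0.1,0],"turn":0,"jaw":30}])

```text
t: 32.8
ee_pos: [467.6, 94.7, 235.0]
tool_rot: [0.707, 0.707, -0.001, -0.001]
ft_force: [-0.0, 0.3, -1.2]
grip_width: 0.427
gripper_force: 59.2
```

Emit:
move_arm(steps=[{"travel":[1,0,0],"turn":0,"jaw":30},{"travel":[1,0,0],"turn":0,"jaw":30},{"travel":[0.4,0,0],"turn":0,"jaw":30},{"travel":[0,0,0],"turn":0,"jaw":30},{"travel":[0,0,0],"turn":0,"jaw":30}])

```text
t: 33.42
ee_pos: [469.5, 152.2, 236.0]
tool_rot: [0.707, 0.707, -0.0, -0.0]
ft_force: [0.5, -0.2, -1.6]
grip_width: 0.425
gripper_force: 59.2
```

Run:
```python
from h import *
p=sense()["ee_pos"];print(sense()["t"],p,sense()["grip_width"])
im=read_camera("wrist");s=read_camera("side");look("wrist",None,dict(shaker_mid=p[2]+8,bowl=15,coaster_mid=22))
a=cv2.resize(im[0:340,150:490],(400,400));b=cv2.resize(s[130:290,230:390],(400,400))
cv2.imwrite("pics/w11.png",np.hstack([a,b])[...,::-1])
```

```text
33.425 [469.46647734 152.18853495 236.01295473] 0.42488137182929653
wrist shaker_mid 0.95 [320. 260.] [470. 153. 244.]
wrist bowl 0.87 [318. 103.] [468.9 231.2  15. ]
```

View pics/w11.png

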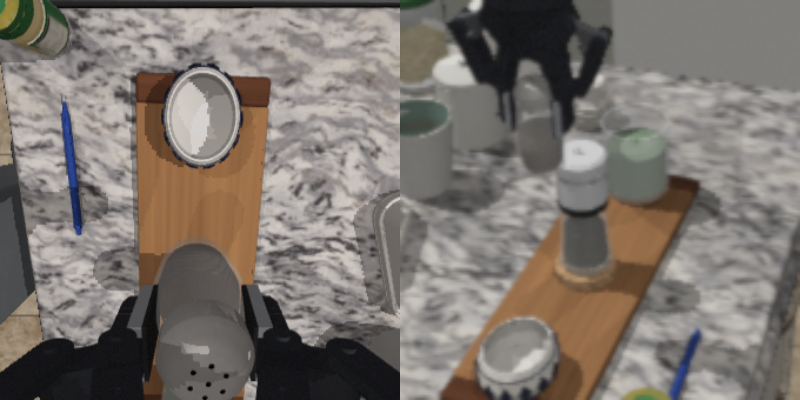

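The shaker hangs upright between bowl and grinder. Lowering it.

Emit:
move_arm(steps=[{"travel":[0,-0.04,1],"turn":0,"jaw":30},{"travel":[0,0,1],"turn":0,"jaw":30},{"travel":[0,0,1],"turn":0,"jaw":30},{"travel":[0,0,1],"turn":0,"jaw":30},{"travel":[0,0,1],"turn":0,"jaw":30},{"travel":[0,0,1],"turn":0,"jaw":30},{"travel":[0,0,0.7],"turn":0,"jaw":30},{"travel":[0,0,0.4],"turn":0,"jaw":30}])

```text
t: 34.72
ee_pos: [468.5, 152.2, 57.9]
tool_rot: [0.707, 0.707, -0.001, -0.0]
ft_force: [0.3, 0.2, -0.7]
grip_width: 0.428
gripper_force: 59.2
```

Emit:
move_arm(steps=[{"travel":[0,0,0.08],"turn":0,"jaw":30},{"travel":[0,0,0],"turn":0,"jaw":30},{"travel":[0,0,0],"turn":0,"jaw":30}])

```text
t: 35.1
ee_pos: [469.5, 152.6, 57.5]
tool_rot: [0.707, 0.707, 0.001, 0.0]
ft_force: [0.1, 0.3, -1.5]
grip_width: 0.424
gripper_force: 59.1
```

Emit:
move_arm(steps=[{"travel":[0,0,0.16],"turn":0,"jaw":30},{"travel":[0,0,0],"turn":0,"jaw":30},{"travel":[0,0,0],"turn":0,"jaw":30}])

```text
t: 35.48
ee_pos: [468.8, 152.6, 52.8]
tool_rot: [0.707, 0.707, -0.0, -0.0]
ft_force: [0.6, -0.2, -1.0]
grip_width: 0.42
gripper_force: 59.1
```

Emit:
move_arm(steps=[{"travel":[0,0,0.05],"turn":0,"jaw":30},{"travel":[0,0,0],"turn":0,"jaw":30},{"travel":[0,0,0],"turn":0,"jaw":30}])

```text
t: 35.85
ee_pos: [468.9, 152.6, 52.5]
tool_rot: [0.707, 0.707, 0.0, 0.0]
ft_force: [-2.9, 0.6, 8.1]
grip_width: 0.426
gripper_force: 60.7
```

Emit:
move_arm(steps=[{"travel":[0,0,0],"turn":0,"jaw":55},{"travel":[0,0,0],"turn":0,"jaw":75},{"travel":[0,0,0],"turn":0,"jaw":100},{"travel":[0,0,0],"turn":0,"jaw":100},{"travel":[0,0,0],"turn":0,"jaw":100}])

```text
t: 36.48
ee_pos: [468.9, 152.5, 51.4]
tool_rot: [0.707, 0.707, -0.0, -0.0]
ft_force: [-0.7, 0.6, 0.5]
grip_width: 1.001
gripper_force: 0.0
```

Emit:
move_arm(steps=[{"travel":[0,0,-0.5],"turn":0,"jaw":100},{"travel":[0,0,-1],"turn":0,"jaw":100},{"travel":[0,0,-1],"turn":0,"jaw":100},{"travel":[0,0,-1],"turn":0,"jaw":100},{"travel":[0,0,-1],"turn":0,"jaw":100},{"travel":[0,0,-1],"turn":0,"jaw":100},{"travel":[0,0,0],"turn":0,"jaw":100}])

```text
t: 37.35
ee_pos: [470.5, 152.8, 191.7]
tool_rot: [0.707, 0.707, 0.002, 0.002]
ft_force: [0.0, 0.1, -0.6]
grip_width: 0.999
gripper_force: 0.0
```

Emit:
move_arm(steps=[{"travel":[1,-0.9,0],"turn":0,"jaw":100},{"travel":[1,-0.9,0],"turn":0,"jaw":100},{"travel":[1,-0.9,0],"turn":0,"jaw":100},{"travel":[1,-0.9,0],"turn":0,"jaw":100},{"travel":[1,-0.9,0],"turn":0,"jaw":100},{"travel":[0.5,-0.9,0],"turn":0,"jaw":100},{"travel":[0,0,0],"turn":0,"jaw":100}])

```text
t: 38.22
ee_pos: [332.2, 290.4, 188.4]
tool_rot: [0.706, 0.708, -0.001, -0.0]
ft_force: [-0.4, 0.9, -0.3]
grip_width: 0.999
gripper_force: 0.0
```

Run:
```python
from h import *
p=sense()["ee_pos"];print(sense()["t"],p,sense()["grip_width"])
look("wrist","w12",dict(jar_mid=53));print(find_in("wrist","jar_mid")[:2])
look("side",None,dict(shaker_mid=60))
blob("wrist",(300,200),104,400,(35,60,30),(85,255,255))
```

```text
38.225 [332.22940137 290.38982713 188.39765802] 0.9993793711410003
[{'box': [284.3, 137.5, 339.5, 208.6], 'confidence': 0.98}]
side shaker_mid 0.95 [291. 246.] [467.3 152.7  60. ]
ellipse ((307.81781005859375, 178.3611297607422), (34.89014434814453, 35.914119720458984), 119.49620819091797) [325.8 311.3 104. ]
```

View pics/w12.png

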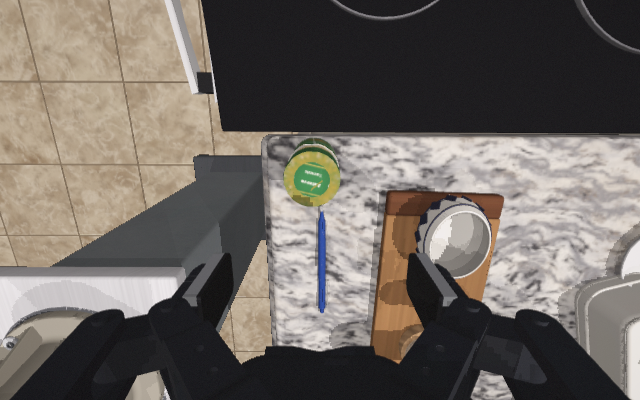

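The jar's cap is at (312,180) in the picture, with the pen's tip just beside it at (320,210). Moving over the jar for a close measurement.

Emit:
move_arm(steps=[{"travel":[0.7,-0.1,0.5],"turn":0,"jaw":100},{"travel":[0,0,1],"turn":0,"jaw":100},{"travel":[0,0,0.5],"turn":0,"jaw":100},{"travel":[0,0,0],"turn":0,"jaw":100},{"travel":[0,0,0],"turn":0,"jaw":100}])

```text
t: 39.15
ee_pos: [331.8, 307.9, 139.4]
tool_rot: [0.707, 0.707, 0.0, 0.0]
ft_force: [-0.0, -0.3, -0.1]
grip_width: 1.001
gripper_force: 0.0
```

Run:
```python
from h import *
p=sense()["ee_pos"];print(sense()["t"],p)
look("wrist","w13",dict(jar_mid=53));b=find_in("wrist","jar_mid")[:1];print(b)
im=cv2.imread("pics/w13.png");hsv=cv2.cvtColor(im,cv2.COLOR_BGR2HSV)
m=cv2.inRange(hsv,(20,90,40),(90,255,255));n,L,S,C=cv2.connectedComponentsWithStats(m)
for i in range(1,n):
    if S[i,4]>200: print(S[i],C[i])
x0,y0,x1,y1=map(int,b[0]["box"])
g=cv2.medianBlur(cv2.cvtColor(im,cv2.COLOR_BGR2GRAY),5)
for r in range(y0,y1+4,4): 
    xs=np.where(m[r,x0-10:x1+10])[0]
    if len(xs): print(r,xs[0]+x0-10,xs[-1]+x0-10)
for uv in((315,230),(315,240),(325,230)):print(uv,at_z("wrist",uv,105))
```

```text
39.15 [331.82492159 307.94114315 139.42679912]
[{'box': [273.0, 161.7, 345.5, 258.4], 'confidence': 0.63}]
[ 276  178   69   77 3762] [310.22142477 218.45002658]
165 306 320
169 299 326
173 294 331
177 292 332
181 290 333
185 292 336
189 291 331
193 287 335
197 284 338
201 282 339
205 280 341
209 279 343
213 277 343
217 276 344
221 276 344
225 277 343
229 277 343
233 278 342
237 281 340
241 282 338
245 286 335
249 291 330
253 299 321
(315, 230) [329.31247205 307.27528459 105.        ]
(315, 240) [329.27899616 300.23746628 105.        ]
(325, 230) [335.75275033 307.26927479 105.        ]
```

Emit:
move_arm(steps=[{"travel":[0.18,-0.22,0],"turn":0,"jaw":100},{"travel":[0,0,0],"turn":0,"jaw":100},{"travel":[0,0,1],"turn":0,"jaw":100},{"travel":[0,0,1],"turn":0,"jaw":100},{"travel":[0,0,1],"turn":0,"jaw":100},{"travel":[0,0,0.5],"turn":0,"jaw":100},{"travel":[0,0,0],"turn":0,"jaw":100}])

```text
t: 40.17
ee_pos: [325.4, 311.8, 51.0]
tool_rot: [0.707, 0.707, -0.001, -0.0]
ft_force: [-0.5, -0.4, 0.7]
grip_width: 1.0
gripper_force: 0.0
```

Emit:
move_arm(steps=[{"travel":[0,0,0],"turn":0,"jaw":35},{"travel":[0,0,0],"turn":0,"jaw":35},{"travel":[0,0,0],"turn":0,"jaw":35},{"travel":[0,0,0],"turn":0,"jaw":35},{"travel":[0,0,0],"turn":0,"jaw":35}])

```text
t: 40.8
ee_pos: [326.5, 312.6, 52.7]
tool_rot: [0.707, 0.707, 0.001, 0.0]
ft_force: [-1.0, 0.2, 5.3]
grip_width: 0.516
gripper_force: 60.4
```

Emit:
move_arm(steps=[{"travel":[0,0,-0.5],"turn":0,"jaw":35},{"travel":[0,0,-1],"turn":0,"jaw":35},{"travel":[0,0,-1],"turn":0,"jaw":35},{"travel":[0,0,-1],"turn":0,"jaw":35},{"travel":[0,0,-1],"turn":0,"jaw":35},{"travel":[0,0,-1],"turn":0,"jaw":35},{"travel":[0,0,-1],"turn":0,"jaw":35},{"travel":[0,0,-1],"turn":0,"jaw":35}])

```text
t: 41.8
ee_pos: [325.8, 312.0, 240.7]
tool_rot: [0.707, 0.707, 0.0, 0.0]
ft_force: [0.0, 0.4, -0.7]
grip_width: 0.52
gripper_force: 61.2
```

Emit:
move_arm(steps=[{"travel":[-0.5,0.2,-0.4],"turn":0,"jaw":35},{"travel":[-1,0.42,0],"turn":0,"jaw":35},{"travel":[-1,0.42,0],"turn":0,"jaw":35},{"travel":[-1,0.42,0],"turn":0,"jaw":35},{"travel":[-1,0.42,0],"turn":0,"jaw":35},{"travel":[-1,0.42,0],"turn":0,"jaw":35},{"travel":[-1,0.42,0],"turn":0,"jaw":35},{"travel":[-1,0.42,0],"turn":0,"jaw":35}])

```text
t: 42.8
ee_pos: [404.1, 123.0, 248.7]
tool_rot: [0.707, 0.707, -0.0, -0.0]
ft_force: [-1.1, -0.6, -0.5]
grip_width: 0.516
gripper_force: 61.3
```

Emit:
move_arm(steps=[{"travel":[-1,0.42,0],"turn":0,"jaw":35},{"travel":[-1,0.42,0],"turn":0,"jaw":35},{"travel":[-1,0.42,0],"turn":0,"jaw":35},{"travel":[-1,0.42,0],"turn":0,"jaw":35},{"travel":[-1,0.42,0],"turn":0,"jaw":35},{"travel":[-0.3,0.2,0],"turn":0,"jaw":35},{"travel":[0,0,0],"turn":0,"jaw":35},{"travel":[0,0,0],"turn":0,"jaw":35}])

```text
t: 43.8
ee_pos: [461.2, -7.4, 248.9]
tool_rot: [0.707, 0.707, -0.0, -0.0]
ft_force: [-0.6, -0.2, -1.4]
grip_width: 0.518
gripper_force: 61.3
```

Run:
```python
from h import *
p=sense()["ee_pos"];print(sense()["t"],p,sense()["grip_width"])
look("wrist","w14",dict(jar_mid=p[2]+.3,candle=15,shaker_mid=60,grinder_mid=97,bowl=15))
look("top",None,dict(jar_mid=p[2],candle=15,shaker_mid=60,bowl=15,grinder_mid=97))
```

```text
43.8 [461.19317033  -7.43122977 248.93131491] 0.517956422030088
wrist shaker_mid 0.89 [326.  14.] [467.6 153.7  60. ]
top candle 0.48 [358. 200.] [461.3 -85.8  15. ]
top shaker_mid 0.38 [259. 194.] [464.3 155.3  60. ]
top bowl 0.97 [227. 192.] [472.  242.6  15. ]
top bowl 0.64 [260. 194.] [469.4 159.5  15. ]
```

Emit:
move_arm(steps=[{"travel":[0.03,0.08,0],"turn":0,"jaw":35},{"travel":[0,0,1],"turn":0,"jaw":35},{"travel":[0,0,1],"turn":0,"jaw":35},{"travel":[0,0,1],"turn":0,"jaw":35},{"travel":[0,0,1],"turn":0,"jaw":35},{"travel":[0,0,1],"turn":0,"jaw":35},{"travel":[0,0,0.9],"turn":0,"jaw":35},{"travel":[0,0,0.6],"turn":0,"jaw":35}])

```text
t: 45.4
ee_pos: [463.4, -7.1, 85.4]
tool_rot: [0.707, 0.707, -0.0, -0.0]
ft_force: [-0.4, 0.0, -1.1]
grip_width: 0.517
gripper_force: 61.3
```

Emit:
move_arm(steps=[{"travel":[0,0,0.5],"turn":0,"jaw":35},{"travel":[0,0,0],"turn":0,"jaw":35},{"travel":[0,0,0],"turn":0,"jaw":35}])

```text
t: 45.78
ee_pos: [464.2, -7.3, 74.5]
tool_rot: [0.707, 0.707, 0.0, 0.0]
ft_force: [1.1, -0.7, -1.2]
grip_width: 0.512
gripper_force: 61.3
```

Emit:
move_arm(steps=[{"travel":[0.02,-0.02,0.22],"turn":0,"jaw":35},{"travel":[0,0,0.04],"turn":0,"jaw":35},{"travel":[0,0,0],"turn":0,"jaw":35},{"travel":[0,0,0],"turn":0,"jaw":35}])

```text
t: 46.28
ee_pos: [463.3, -6.7, 67.7]
tool_rot: [0.707, 0.707, 0.0, 0.0]
ft_force: [-0.1, 0.4, 1.9]
grip_width: 0.515
gripper_force: 61.4
```

Emit:
move_arm(steps=[{"travel":[0,0,0.02],"turn":0,"jaw":35},{"travel":[0,0,0],"turn":0,"jaw":60},{"travel":[0,0,0],"turn":0,"jaw":80},{"travel":[0,0,0],"turn":0,"jaw":100},{"travel":[0,0,0],"turn":0,"jaw":100},{"travel":[0,0,0],"turn":0,"jaw":100}])

```text
t: 47.02
ee_pos: [463.3, -6.7, 67.0]
tool_rot: [0.707, 0.707, -0.0, 0.0]
ft_force: [0.6, -1.2, 0.9]
grip_width: 1.0
gripper_force: 0.0
```

Emit:
move_arm(steps=[{"travel":[0,0,-0.5],"turn":0,"jaw":100},{"travel":[0,0,-1],"turn":0,"jaw":100},{"travel":[0,0,-1],"turn":0,"jaw":100},{"travel":[0,0,-1],"turn":0,"jaw":100},{"travel":[0,0,-1],"turn":0,"jaw":100},{"travel":[0,0,-1],"turn":0,"jaw":100},{"travel":[0,0,-1],"turn":0,"jaw":100},{"travel":[0,0,-1],"turn":0,"jaw":100}])

```text
t: 48.02
ee_pos: [463.2, -6.7, 256.4]
tool_rot: [0.707, 0.707, 0.0, 0.001]
ft_force: [0.3, 0.3, -0.5]
grip_width: 1.0
gripper_force: 0.0
```

Emit:
move_arm(steps=[{"travel":[-1,-0.3,0],"turn":0,"jaw":100},{"travel":[-1,-0.3,0],"turn":0,"jaw":100},{"travel":[-1,-0.3,0],"turn":0,"jaw":100},{"travel":[-1,-0.3,0],"turn":0,"jaw":100},{"travel":[-1,-0.3,0],"turn":0,"jaw":100},{"travel":[-1,-0.3,0],"turn":0,"jaw":100},{"travel":[0,0,0],"turn":0,"jaw":100}])

```text
t: 48.9
ee_pos: [417.9, -157.8, 255.3]
tool_rot: [0.708, 0.706, 0.0, 0.001]
ft_force: [0.1, 0.1, -0.4]
grip_width: 0.996
gripper_force: 0.0
```

Run:
```python
from h import *
p=sense()["ee_pos"];print(sense()["t"],p)
Z=dict(jar_mid=68,shaker_mid=60,grinder_mid=97,coaster_mid=22,candle=15,bowl=15,pen=0,timer=0)
for n in("wrist","side","top"): look(n,"end_"+n,Z,.4)
for l in("jar_mid","shaker_mid","grinder_mid"): print(l,[b["box"] for b in find_in("side",l)[:1]])
```

```text
48.9 [ 417.91733067 -157.81437359  255.3292602 ]
wrist jar_mid 0.93 [365.  29.] [463.5 -10.4  68. ]
wrist candle 0.65 [358. 112.] [465.8 -89.8  15. ]
wrist timer 0.78 [426. 223.] [ 571.  -241.8    0. ]
side jar_mid 0.87 [314. 202.] [466.9 -19.6  68. ]
side grinder_mid 0.91 [303. 212.] [466.8  65.3  97. ]
side coaster_mid 0.55 [301. 234.] [477.7  64.8  22. ]
side candle 0.64 [323. 203.] [467.3 -96.6  15. ]
side candle 0.52 [305. 181.] [ 558.3 -194.5   15. ]
side bowl 0.66 [278. 280.] [474.5 226.7  15. ]
side pen 0.68 [341. 285.] [335.5 186.5   0. ]
side timer 0.75 [304. 176.] [ 579.8 -242.1    0. ]
top jar_mid 0.56 [329. 197.] [461.3 -13.4  68. ]
top shaker_mid 0.82 [259. 197.] [457.1 153.5  60. ]
top grinder_mid 0.75 [291. 194.] [464.   73.5  97. ]
top grinder_mid 0.64 [247. 245.] [344.8 171.5  97. ]
top coaster_mid 0.66 [231. 194.] [465.3 230.9  22. ]
top coaster_mid 0.43 [298. 196.] [464.8  64.9  22. ]
top candle 0.57 [359. 201.] [457.6 -87.2  15. ]
top bowl 0.79 [229. 194.] [466.9 237.6  15. ]
top pen 0.53 [249. 248.] [333.4 183.3   0. ]
top pen 0.48 [328. 196.] [470.5 -10.1   0. ]
top timer 0.89 [417. 156.] [ 575.9 -233.     0. ]
jar_mid [[308.1, 181.8, 324.2, 226.2]]
shaker_mid [[282.9, 231.1, 302.9, 263.6]]
grinder_mid [[288.1, 186.2, 316.8, 240.2]]
```

Run:
```python
from h import *
im=cv2.imread("pics/end_wrist.png");m=cv2.inRange(cv2.cvtColor(im,cv2.COLOR_BGR2HSV),(22,110,40),(90,255,255))
n,L,S,C=cv2.connectedComponentsWithStats(cv2.morphologyEx(m,cv2.MORPH_CLOSE,np.ones((5,5))))
for i in range(1,n):
    if S[i,4]>150:
        k=(L==i).astype(np.uint8);(x,y),r=cv2.minEnclosingCircle(max(cv2.findContours(k,0,2)[0],key=len))
        print(S[i],x,y,r,at_z("wrist",(x,y),120))
```

```text
[ 344    0   57   45 1989] 373.5 16.423076629638672 31.176490783691406 [462.51771099 -11.14917758 120.        ]
```

Emit:
move_arm(steps=[{"travel":[1,0.3,0],"turn":0,"jaw":100},{"travel":[1,0.3,0],"turn":0,"jaw":100},{"travel":[1,0.3,0],"turn":0,"jaw":100},{"travel":[1,0.3,0],"turn":0,"jaw":100},{"travel":[0,0,0],"turn":0,"jaw":100},{"travel":[0,0,0],"turn":0,"jaw":100}])

```text
t: 51.15
ee_pos: [448.2, -57.0, 254.5]
tool_rot: [0.707, 0.707, -0.0, 0.0]
ft_force: [0.1, -0.1, -0.5]
grip_width: 0.999
gripper_force: 0.0
```

Run:
```python
from h import *
print(sense()["ee_pos"])
look("wrist","e2",dict(jar_mid=68,grinder_mid=97,candle=15,coaster_mid=22,shaker_mid=60),.3)
im=cv2.imread("pics/e2.png");m=cv2.inRange(cv2.cvtColor(im,cv2.COLOR_BGR2HSV),(22,110,40),(90,255,255))
n,L,S,C=cv2.connectedComponentsWithStats(cv2.morphologyEx(m,cv2.MORPH_CLOSE,np.ones((5,5))))
for i in range(1,n):
    if S[i,4]>150:
        print(S[i]);ys=range(S[i,1],S[i,1]+S[i,3],4)
        for r in ys:
            x=np.where(L[r]==i)[0];print(r,x[0],x[-1])
```

```text
[448.16362106 -56.97764705 254.49053007]
wrist candle 0.89 [332. 191.] [464.9 -89.3  15. ]
[ 311  112   49   49 1852]
112 329 340
116 321 350
120 320 351
124 314 356
128 313 358
132 312 359
136 312 359
140 311 359
144 313 357
148 317 356
152 317 353
156 321 348
160 331 341
[618 348  22  45 398]
348 639 639
352 632 639
356 627 639
360 626 639
364 624 635
368 619 633
372 618 631
376 618 625
380 621 625
384 621 626
388 626 626
392 628 628
```

Run:
```python
from h import *
print(at_z("wrist",(335.5,136.5),121),at_z("wrist",(335.5,136.5),115))
```

```text
[462.93413472  -8.09748082 121.        ] [463.25022757  -8.66280951 115.        ]
```

```bash
python3 -c "
from rig import *
print(close_job())"
```

```text
the job is handed in; nothing more can be done
None
```

I placed the coaster, grinder, shaker and jar in one row between bowl and candle, upright and let go, and handed the job in at about 51 s; my measurements put each within about 2 mm of its target, the verdict was not shown, and I viewed 15 pictures, one over the limit of 14.

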